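# Clamp a transformer with the slipping lever

## Robot

A 6-joint arm with a two-finger parallel gripper is mounted at the origin on a cart in front of the work surface, level with it; the furniture and walls round the work are solid. World frame = base frame: x ahead of the robot, y to its left, z up, the work surface at z = 0. Lengths are in m, angles in rad, forces in N, time in s.
With the tool pointing down it reaches from about 0.3 to 0.775 m from the base axis. Payload 14.6 kg.
Tool frame: the origin (TCP) lies between the finger pads; the fingertips stand robot.tip_reach ahead of it and the grasp point (between the pads) lies 8 mm behind it (robot.tip_reach is the distance from the TCP to the fingertips, in m); z points along the fingers, y is the line along which they close (so a half turn about z gives the same grasp; the last joint's range is limited). The gripper opens to 94 mm and grips with 3 to 60 N. Pads are 16 mm wide; open, the fingers measure 119 mm over their backs; the gripper's body (75 mm by 177 mm) begins 78 mm behind the grasp point.
Start: joints at [-1.194, 0.3, 1.521, -0, 1.321, -0.067], TCP at [0.236, -0.497, 0.216] pointing down, gripper open.
Joint ranges: [-3.03, 3.03], [-0.79, 2.21], [0.23, 2.52], [-1.04, 4.18], [0, 3.07], [-2.55, 2.55]. Speed limits (rad/s): [2.22, 2.22, 2.57, 3.14, 3.14, 3.14].

## Interface

Orientations are given as a unit quaternion [w, x, y, z].
In Python, from workcell import robot gives the robot as it stands.
- The arm moves only by the tool send_rows, never from a script. Its argument "rows" is a list of rows, each an object of numbers: "wx", "wy", "wz": the turn, a rotation vector about the world's x, y, z in degrees; "x", "y", "z": the shift along the world's x, y, z in cm; "grip": the opening, from 0 (shut) to 1 (fully open). A call has 1 to 12 rows; each row shifts and turns the commanded pose from where the row before left it; what a row does not reach is not made up. A row lasts 1/10 s, in which the tool goes at most 50 mm and 8.59 degrees, less where a joint would pass 70% of its speed; a pose out of reach is approached as far as the arm can. A call is refused whole if a number of a shift passes 5 or a number of a turn 8.59, either way. A call with a gripper value outside its range is refused whole. The fingers move at their own pace and stop on an object; "force" is the grip in N (left out, the last holds). Time passes only in rows, so rows that do not move let the fingers close. It gives the time, the measured TCP pose, the force, the opening and the grip force at its end, in the units of the state.
- robot.read_state(): the state, without advancing time (a new reading comes with each control period).
- robot.grab_frame(name): name is "side" or "top" or "wrist"; returns a dict with "color" (400x640x3 uint8, blue, green, red), "mtx" (3x3 intrinsics, pixels), "rvec" (rotation vector, rad) and "tvec" (3), from world to camera coordinates, as OpenCV has them. Camera axes: x right, y down, z forward; pixel columns grow to the right and rows downward; lengths in m; the calibration is good to about 2 mm. The wrist camera is an equidistant fisheye: a pixel r from the principal point sees the ray r / f radians off the axis. A picture is of the moment at which its call begins. There is no depth.
- robot.finish_job(): hands the job in; it is judged then, once.
The state is a dict: "t": time; "joint_pos": joint angles; "joint_velocities": joint speeds; "joint_efforts": joint torques, N m; "position": TCP position; "tcp_rot": TCP orientation; "wrist_force": force on the tool from outside, world axes, zero at the start; "moment": the same for the moment, N m; "width": finger opening in m; "grip_force": force on a finger pad.
Only numpy, scipy, OpenCV 4.12 (cv2) and the standard library are available. Lean on these libraries where they do the work, as an engineer would, in place of code of your own. Each camera call takes 0.05 s, during which the arm holds its last target. There are 200 camera calls.

## Task

Set the small transformer flat in the pocket of the bench clamp, between the two jaws, then turn the clamp's torque-limiting lever clockwise (seen from above) until it just slips, and stop there: pushing on past the slip crushes the transformer. Let go of the lever and leave the transformer clamped; do not disturb the side cutters, the screwdriver and the tweezers.

Things in the scene. Friction and masses are not known exactly. Their poses are not given: they have to be found in the camera images.
- transformer: small transformer, 0.19 kg, thin wire lead on top. Origin: centre of underside, z up. Core: x -21..13, y -23..23, z 0..34 mm. The winding bulges from the core's two x sides to x = -25 and +17 mm (over y -13..13, z 4..30). Pick it from above by these bulges (42 mm apart, middle x = -4 mm); the flat y faces (46 mm apart) go against the jaws.
- clamp_bed: grey bolted-down base plate of the bench clamp, 110 x 186 x 12 mm, with the fixed jaw (block 60 mm wide, top 53 mm above the bench). Origin on the bench under the middle of the pocket; z up; the jaws face each other along y. Two ridges 5 mm high run along y at x = -34 and +34 mm, 60 mm apart inside.
- pocket (a point): middle of the pocket floor, 12 mm above the bench, axes as the clamp bed's. Fixed jaw's face at y = -27 mm; the moving jaw's face (on the +y side) starts anywhere from y = +25 to +31 mm. A transformer set down at y = -1 mm, its y axis along this y (either way round), has 3 mm or more at each end.
- clamp_head: grey gear housing 80 x 56 x 38 mm on the +y end of the bed. It carries the moving jaw (plate 50 mm wide facing -y, top 46 mm above the bench) and the lever. Origin under the lever's shaft, 80 mm in +y from the clamp bed's origin, 12 mm above the bench.
- shaft (a point): point on the vertical axis about which the lever turns, 88 mm above the bench. Clockwise from above closes the jaw. How far the lever must turn before the jaw bears on the work is not known beforehand (0.4 to 1.2 rad): the lever sits on its spline at any angle.
- lever: steel lever on a round knurled clutch hub, 42 mm diameter. Origin on the shaft axis, x axis along the lever to the grip; at the start 1.8 to 2.9 rad counter-clockwise (from above) of the clamp bed's x axis. It stays where it is left. The slip lasts 0.16 rad (18 mm at the grip); past that the lever drives the jaw solidly again and crushes the work. The jaw keeps its grip by itself.
- lever_grip (a point): upright black free-spinning round grip, 18 mm diameter, 110 mm from the shaft axis; point on its axis, 16 mm below its top, 24 mm above the lever's arm, 96 mm above the bench: pinch it there from above. Pushed here the lever runs stiffly at a steady 5 to 8 N; once the sprung jaw bears, the force climbs over 0.3 rad to 5.5 N above that; then the clutch slips: it climbs no more.
- side_cutters: black side cutters, 104 mm long, lying on the bench; leave alone.
- red_driver: red-handled screwdriver, 148 mm long, lying on the bench; leave alone.
- tweezers: steel tweezers, 120 mm long, lying near the bench's front edge; leave alone.
Mind the look-alikes: they are no part of the job. Several things look just like the transformer: the one meant starts farthest to the robot's left.

How it is judged:
By the outcome, as a careful person would: the job done as asked, in the order asked, and still so for the second after the job is handed in, with the robot touching nothing.
It also fails if it takes over 67 s, if anything falls off the work surface, if the arm or the gripper's body presses on something with over 40 N, if the wrist force passes 120 N, or if a joint passes its speed limit or range.

## Working session

There is one attempt and no reset: what is moved stays moved. The work goes in short steps, Python scripts to look and compute and a tool call to move; the robot and the scene stay as the last step left them, time stands still between calls to the robot, and variables do not carry over. Pictures are saved under pics/ and viewed, at most 10 in all, crops included, and the job is handed in when it is done.

Besides the shell and the picture viewer there is one more tool, called after "Call:" as name(argument=value, ...), one argument or row to a line, values as JSON. send_rows: Moves the arm, as the interface text tells. Its arguments: {"type":"object","properties":{"rows":{"type":"array"},"force":{"type":"number"}},"required":["rows"]}

```bash
mkdir -p pics
python3 - <<'E'
from workcell import robot
import cv2,json,numpy as np
print(robot.tip_reach, robot.read_state())
for n in("top","side"):
    f=robot.grab_frame(n); cv2.imwrite(f"pics/{n}0.png",f["color"])
    np.savez(f"{n}0.npz",**{k:np.array(f[k]) for k in("mtx","rvec","tvec")})
    print(n,f["mtx"],f["rvec"],f["tvec"])
E
```

```text
0.011 {'t': 0.0, 'joint_pos': array([-1.19362571e+00,  3.00466072e-01,  1.52158831e+00, -6.52720058e-06,
        1.32069681e+00, -6.66465553e-02]), 'joint_velocities': array([-5.88887026e-04,  6.34520038e-05,  2.64475435e-04, -8.64386552e-04,
        1.41345886e-03, -1.59316382e-03]), 'joint_efforts': array([-8.33677841e-04, -5.31810486e+01, -3.52738130e+01,  7.07760570e-02,
        2.44419387e-02, -1.21148064e-04]), 'position': array([ 0.23604395, -0.49649309,  0.21588602]), 'tcp_rot': array([-5.71813928e-04,  9.75478820e-01,  2.20092562e-01, -9.27014200e-05]), 'wrist_force': array([-0.1624532 , -0.83004699, -0.13801989]), 'moment': array([-0.03465123, -0.00982788, -0.03989427]), 'grip_force': 0.0, 'width': 0.09406255388782858}
top [[419.03345554   0.         319.63635448]
 [  0.         419.03345554 201.04437184]
 [  0.           0.           1.        ]] [ 2.22014837 -2.18397541  0.09851032] [-0.22890266  0.5358206   0.99066434]
side [[362.83120259   0.         317.52967571]
 [  0.         362.83120259 202.51266614]
 [  0.           0.           1.        ]] [-0.00507872 -2.74336068  1.51129146] [0.54697031 0.17226418 0.71842235]
```

View pics/top0.png

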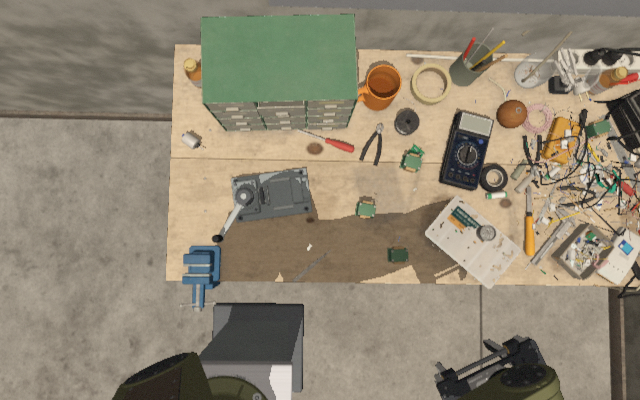

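View pics/side0.png

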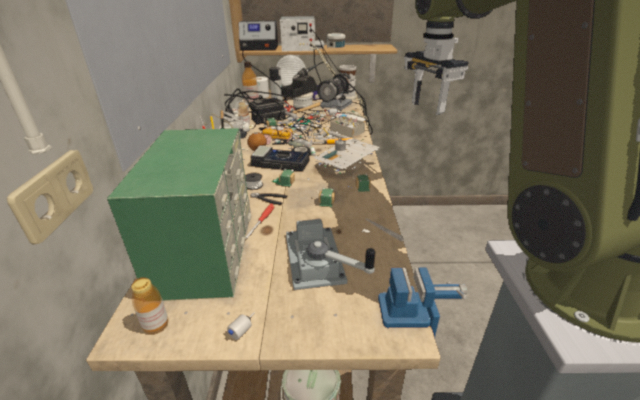

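Candidates for the transformer: green blocks at top-image (366,209), (412,158) and (398,255). The one farthest to the left (+y) is (366,209). I'll check it and the clamp in one crop.

```bash
cat > h.py <<'E'
import numpy as np,cv2
def load(n):
    d=np.load(n); return d["mtx"],d["rvec"],d["tvec"]
def ray(c,px):
    K,r,t=c; R=cv2.Rodrigues(r)[0]
    d=R.T@np.linalg.inv(K)@np.array([px[0],px[1],1.]); return -R.T@t.ravel(),d
def atz(c,px,z):
    o,d=ray(c,px); return (o+d*(z-o[2])/d[2]).round(4)
def proj(c,P):
    K,r,t=c; return cv2.projectPoints(np.array(P,float).reshape(-1,1,3),r,t,K,None)[0].reshape(-1,2).round(1)
E
python3 - <<'E'
from h import *
c=load("top0.npz");im=cv2.imread("pics/top0.png")
for n,p,z in(("A",(366,209),.034),("B",(412,158),.034),("C",(398,255),.034),("hub",(243,196),.088),("grip",(217,239),.112)): print(n,atz(c,p,z))
a=cv2.resize(im[155:255,210:320],None,fx=5,fy=5,interpolation=cv2.INTER_CUBIC)
b=cv2.resize(im[185:235,340:390],None,fx=5,fy=5,interpolation=cv2.INTER_CUBIC)
o=np.zeros((500,800,3),np.uint8);o[:500,:550]=a;o[:250,550:]=b
cv2.imwrite("pics/crop1.png",o)
E
```

```text
A [ 0.5215 -0.3305  0.034 ]
B [ 0.6463 -0.4405  0.034 ]
C [ 0.4137 -0.4075  0.034 ]
hub [ 0.5436 -0.0465  0.088 ]
grip [0.4475 0.0033 0.112 ]
```

View pics/crop1.png

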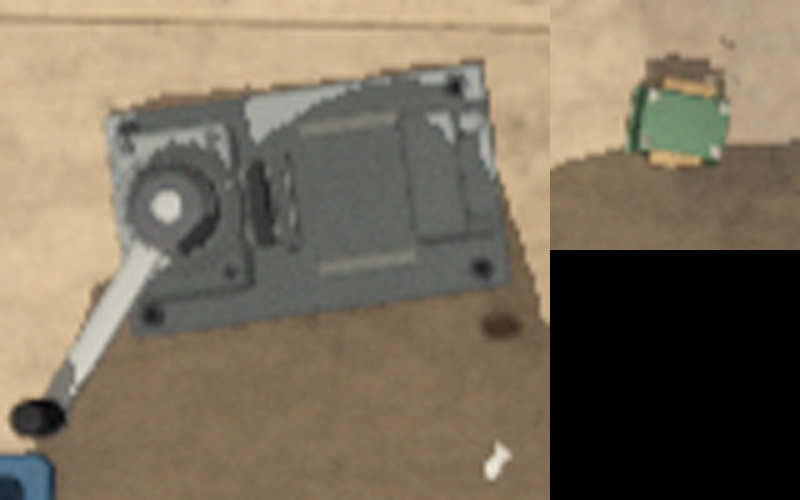

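The crop shows A at about (366,209): a green core with orange bulges at its top and bottom image sides. The clamp's fixed jaw is on the right and its hub and lever on the left, with the hub centre at (243,196) and the grip at (217,238). Next I'll fit the poses.

```bash
cat > fit.py <<'E'
from h import *
from scipy.optimize import least_squares
c=load("top0.npz")
def fit(M,px,x0):
    M=np.array(M,float)/1000;px=np.array(px,float)
    def W(p):
        cs,s=np.cos(p[2]),np.sin(p[2]);return np.c_[p[0]+cs*M[:,0]-s*M[:,1],p[1]+s*M[:,0]+cs*M[:,1],M[:,2]]
    K,r,t=c
    f=lambda p:(cv2.projectPoints(W(p),r,t,K,None)[0].reshape(-1,2)-px).ravel()
    s=least_squares(f,x0,loss="soft_l1");return s.x,f(s.x).reshape(-1,2).round(1)
C=lambda u,v:(210+(u-2)/5,155+(v-2)/5)
D=lambda u,v:(340+(u-552)/5,185+(v-2)/5)
# ridges (ends unknown: use y lines only through corners), jaw, hub
for b in(0,):
    for off in(0,8,15,19,23):
        L=93
        M=[(55,L+off,12),(55,off-L,12),(-55,off-L,12),(-55,L+off,12),(0,80,97),(30,-27,53),(-30,-27,53)]
        P=[C(107,115),C(483,62),C(510,285),C(133,335),C(166,206),C(403,112),C(420,243)]
        x,r=fit(M,P,[.55,-.13,.1]);print(off,x.round(4),abs(r).sum().round(1),r.tolist())
M=[(13,23,34),(13,-23,34),(-21,-23,34),(-21,23,34),(-4+21,0,30),(-4-21,0,30)]
P=[D(645,84),D(730,92),D(722,163),D(638,152),D(690,78),D(675,168)]
print(fit(M,P,[.52,-.33,-.1]))
E
python3 fit.py
```

```text
0 [ 0.5553 -0.1065  0.1545] 36.8 [[0.8, -0.8], [1.5, -0.5], [2.4, -0.5], [1.3, 0.1], [-9.1, 0.0], [-9.0, 1.3], [-9.0, 0.5]]
8 [ 0.556  -0.1144  0.1558] 25.7 [[0.7, -0.6], [1.5, -0.3], [2.4, -0.3], [1.3, 0.4], [-5.5, -0.2], [-5.7, 1.0], [-5.6, 0.2]]
15 [ 0.5567 -0.121   0.1561] 16.0 [[0.6, -0.4], [1.3, -0.2], [2.2, -0.2], [1.2, 0.6], [-2.5, -0.5], [-2.8, 0.8], [-2.7, -0.0]]
19 [ 0.5571 -0.1241  0.1556] 10.3 [[0.2, -0.3], [1.0, -0.1], [1.9, -0.0], [0.9, 0.6], [-1.0, -0.6], [-1.5, 0.7], [-1.4, -0.1]]
23 [ 0.5574 -0.1264  0.1544] 5.8 [[-0.4, -0.3], [0.4, 0.1], [1.2, 0.1], [0.1, 0.7], [-0.0, -0.8], [-0.5, 0.5], [-0.4, -0.3]]
(array([ 0.52523226, -0.33172671, -0.11041817]), array([[-1. , -0.6],
       [ 1.1,  0.3],
       [ 1.1,  0.2],
       [-1.3, -0. ],
       [-0.5,  0.3],
       [ 0.5, -0.3]]))
```

Call:
send_rows(
  rows=[
    {"x":3.56,"y":2.06,"wz":7.29,"grip":1},
    {"x":3.56,"y":2.06,"wz":7.29},
    {"x":3.56,"y":2.06,"wz":7.29},
    {"x":3.56,"y":2.06,"wz":7.29},
    {"x":3.56,"y":2.06,"wz":7.29},
    {"x":3.56,"y":2.06,"wz":7.29},
    {"x":3.56,"y":2.06,"wz":7.29},
    {"x":3.56,"y":2.06,"wz":7.29},
    {"z":-2},
    {},
    {},
  ],
)

```text
invalid input
```

```bash
cat >> h.py <<'E'
def grab(n,f):
    from workcell import robot
    g=robot.grab_frame(n); cv2.imwrite(f"pics/{f}.png",g["color"]); np.savez(f"{f}.npz",**{k:np.array(g[k]) for k in("mtx","rvec","tvec")}); return g["color"]
def yaw():
    from workcell import robot
    from scipy.spatial.transform import Rotation as Ro
    s=robot.read_state(); q=s["tcp_rot"]; R=Ro.from_quat([q[1],q[2],q[3],q[0]]).as_matrix()
    return s, np.arctan2(R[1,1],R[0,1]), R[:,2]
def fproj(c,P):
    K,r,t=c; q=cv2.fisheye.projectPoints(np.array(P,float).reshape(-1,1,3),r.reshape(3,1),t.reshape(3,1),K,np.zeros(4))[0]; return q.reshape(-1,2)
def fatz(c,px,z):
    K,r,t=c; u=cv2.fisheye.undistortPoints(np.array(px,float).reshape(-1,1,2),K,np.zeros(4)).reshape(-1,2)
    R=cv2.Rodrigues(r)[0]; o=-R.T@t.ravel(); d=np.c_[u,np.ones(len(u))]@R
    return (o+d*((z-o[2])/d[:,2])[:,None]).round(4)
E
python3 - <<'E'
from h import *
s,y,z=yaw();print(s["position"],y,z,s["joint_pos"],s["t"])
grab("wrist","w1");c=load("w1.npz");print(c, fproj(c,[[.5212,-.3313,.034]]))
E
```

```text
[ 0.23607335 -0.49650122  0.21593448] -1.1270117421877845 [-3.92328845e-04  9.99778639e-04 -9.99999423e-01] [-1.19358598e+00  3.00422982e-01  1.52152965e+00  3.61276210e-06
  1.32071401e+00 -6.65750964e-02] 0.1
(array([[309.70691629,   0.        , 319.84853884],
       [  0.        , 309.70691629, 196.59334031],
       [  0.        ,   0.        ,   1.        ]]), array([-2.4483986 ,  1.54650206,  0.21940141]), array([-0.54978709, -0.02861666,  0.39236114])) [[297.74129182 -80.11317356]]
```

View pics/w1.png

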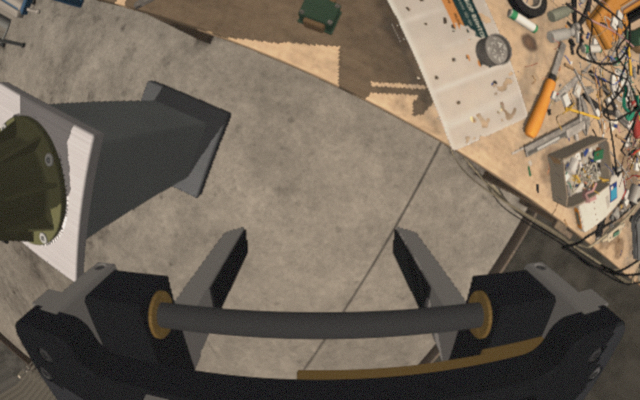

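The call was refused, so the picture only shows the start pose. It has the fingers at (215,280) and (420,280) and look-alike C at (320,12). I'll resend with full rows.

Call:
send_rows(
  rows=[
    {"x":3.56,"y":2.06,"z":0,"wx":0,"wy":0,"wz":7.29,"grip":1},
    {"x":3.56,"y":2.06,"z":0,"wx":0,"wy":0,"wz":7.29,"grip":1},
    {"x":3.56,"y":2.06,"z":0,"wx":0,"wy":0,"wz":7.29,"grip":1},
    {"x":3.56,"y":2.06,"z":0,"wx":0,"wy":0,"wz":7.29,"grip":1},
    {"x":3.56,"y":2.06,"z":0,"wx":0,"wy":0,"wz":7.29,"grip":1},
    {"x":3.56,"y":2.06,"z":0,"wx":0,"wy":0,"wz":7.29,"grip":1},
    {"x":3.56,"y":2.06,"z":0,"wx":0,"wy":0,"wz":7.29,"grip":1},
    {"x":3.56,"y":2.06,"z":0,"wx":0,"wy":0,"wz":7.29,"grip":1},
    {"x":0,"y":0,"z":-2,"wx":0,"wy":0,"wz":0,"grip":1},
    {"x":0,"y":0,"z":0,"wx":0,"wy":0,"wz":0,"grip":1},
  ],
  force=20,
)

```text
t: 1.15
position: [0.5207, -0.3306, 0.1936]
tcp_rot: [-0.002, 0.744, 0.668, -0.001]
wrist_force: [-0.2, -0.3, -0.6]
width: 0.094
grip_force: 0.0
```

Run:
```python
from h import *
s,y,z=yaw();print(s["position"],y,z,s["joint_pos"],s["t"])
im=grab("wrist","w2");c=load("w2.npz");print(fproj(c,[[.5212,-.3313,.034],[.557,-.127,.012]]))
```

```text
[ 0.52072386 -0.33061747  0.19359889] -0.10765325205407719 [-0.00387121  0.00270681 -0.99998884] [-6.25042649e-01  4.69808407e-01  1.34124545e+00 -7.21068854e-05
  1.33526197e+00 -5.17367695e-01] 1.15
[[320.42949169 185.35649921]
 [332.62851908   3.65901751]]
```

View pics/w2.png

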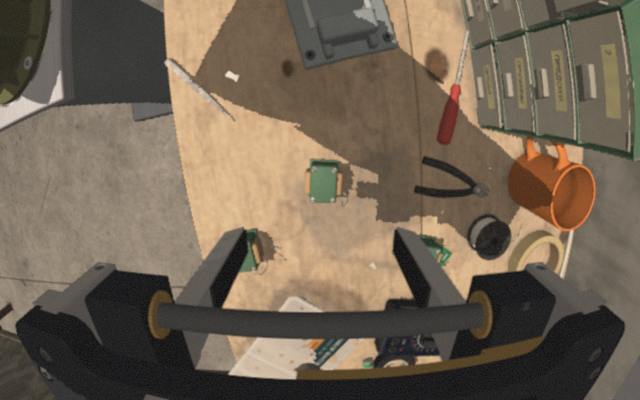

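The wrist view shows transformer A in the middle: core corners near (310,162), (338,163), (338,199), (310,200), bulges from 305 to 343. The fixed jaw is at the top, around (348,25).

Run:
```python
from h import *
c=load("w2.npz");im=cv2.imread("pics/w2.png")
print(fatz(c,[(310,162),(338,163),(338,199),(310,200)],.034),fatz(c,[(310,162),(338,163),(338,199),(310,200)],.034).mean(0))
print(fatz(c,[(305,182),(343,182)],.028))
o=cv2.resize(im[145:215,285:365],None,fx=7,fy=7,interpolation=cv2.INTER_CUBIC);cv2.imwrite("pics/crop2.png",o)
```

```text
[[ 0.5128 -0.3044  0.034 ]
 [ 0.5426 -0.3086  0.034 ]
 [ 0.5389 -0.3488  0.034 ]
 [ 0.5079 -0.3467  0.034 ]] [ 0.52555  -0.327125  0.034   ]
[[ 0.5044 -0.3271  0.028 ]
 [ 0.5464 -0.3316  0.028 ]]
```

View pics/crop2.png

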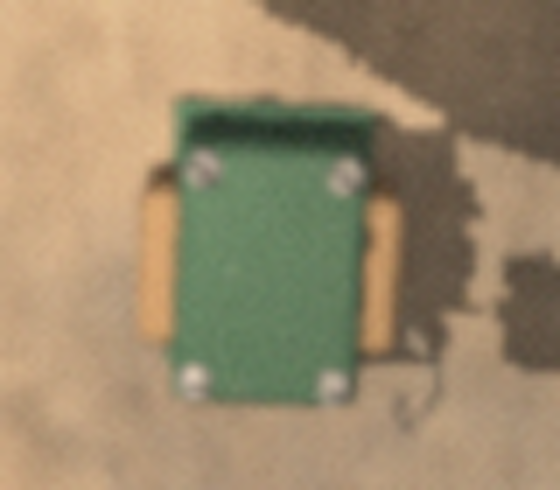

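In the crop the top face has corners near (183,150), (368,152), (355,403), (173,398). The dark strip above it is the +y side. The bulges span u from 138 to 402.

Run:
```python
from h import *
c=load("w2.npz")
g=lambda L:[(285+(u-3)/7,145+(v-3)/7) for u,v in L]
p=fatz(c,g([(183,150),(368,152),(355,403),(173,398)]),.034);print(p,p.mean(0))
e=(p[0]+p[1]-p[2]-p[3])/2;print("yaw",np.arctan2(-e[0],e[1]),np.linalg.norm(e))
print(fatz(c,g([(138,265),(402,275)]),.03))
```

```text
[[ 0.5131 -0.3088  0.034 ]
 [ 0.5414 -0.3121  0.034 ]
 [ 0.5356 -0.3521  0.034 ]
 [ 0.5069 -0.3482  0.034 ]] [ 0.52425 -0.3303   0.034  ]
yaw -0.14999832153985712 0.04015084058895905
[[ 0.5037 -0.3271  0.03  ]
 [ 0.545  -0.3331  0.03  ]]
```

Call:
send_rows(
  rows=[
    {"x":0.28,"y":0.04,"z":-4,"wx":0,"wy":0,"wz":-1.6,"grip":1},
    {"x":0,"y":0,"z":-4,"wx":0,"wy":0,"wz":0,"grip":1},
    {"x":0,"y":0,"z":-4,"wx":0,"wy":0,"wz":0,"grip":1},
    {"x":0,"y":0,"z":-3,"wx":0,"wy":0,"wz":0,"grip":1},
    {"x":0,"y":0,"z":-1.4,"wx":0,"wy":0,"wz":0,"grip":1},
    {"x":0,"y":0,"z":0,"wx":0,"wy":0,"wz":0,"grip":1},
    {"x":0,"y":0,"z":0,"wx":0,"wy":0,"wz":0,"grip":1},
  ],
)

```text
t: 1.9
position: [0.5242, -0.3323, 0.0343]
tcp_rot: [0.001, 0.754, 0.657, 0.0]
wrist_force: [-0.1, 0.0, -0.3]
width: 0.0939
grip_force: 0.0
```

Call:
send_rows(
  rows=[
    {"x":0,"y":0.2,"z":-1.35,"wx":0,"wy":0,"wz":0,"grip":1},
    {"x":0,"y":0,"z":0,"wx":0,"wy":0,"wz":0,"grip":1},
    {"x":0,"y":0,"z":0,"wx":0,"wy":0,"wz":0,"grip":0.38},
    {"x":0,"y":0,"z":0,"wx":0,"wy":0,"wz":0,"grip":0.38},
    {"x":0,"y":0,"z":0,"wx":0,"wy":0,"wz":0,"grip":0.38},
    {"x":0,"y":0,"z":0,"wx":0,"wy":0,"wz":0,"grip":0.38},
    {"x":0,"y":0,"z":0,"wx":0,"wy":0,"wz":0,"grip":0.38},
    {"x":0,"y":0,"z":0,"wx":0,"wy":0,"wz":0,"grip":0.38},
    {"x":0,"y":0,"z":0,"wx":0,"wy":0,"wz":0,"grip":0.38},
  ],
  force=20,
)

```text
t: 2.8
position: [0.5238, -0.3295, 0.019]
tcp_rot: [0.0, 0.754, 0.657, 0.0]
wrist_force: [0.0, -0.2, 0.5]
width: 0.0416
grip_force: 19.9
```

Call:
send_rows(
  rows=[
    {"x":0,"y":0,"z":2,"wx":0,"wy":0,"wz":0,"grip":0.38},
    {"x":0,"y":0,"z":4,"wx":0,"wy":0,"wz":0,"grip":0.38},
    {"x":0,"y":0,"z":4,"wx":0,"wy":0,"wz":0,"grip":0.38},
    {"x":0.55,"y":3.35,"z":0,"wx":0,"wy":0,"wz":2.8,"grip":0.38},
    {"x":0.55,"y":3.35,"z":0,"wx":0,"wy":0,"wz":2.8,"grip":0.38},
    {"x":0.55,"y":3.35,"z":0,"wx":0,"wy":0,"wz":2.8,"grip":0.38},
    {"x":0.55,"y":3.35,"z":0,"wx":0,"wy":0,"wz":2.8,"grip":0.38},
    {"x":0.55,"y":3.35,"z":0,"wx":0,"wy":0,"wz":2.8,"grip":0.38},
    {"x":0.55,"y":3.35,"z":0,"wx":0,"wy":0,"wz":2.7,"grip":0.38},
    {"x":0,"y":0,"z":0,"wx":0,"wy":0,"wz":0,"grip":0.38},
    {"x":0,"y":0,"z":0,"wx":0,"wy":0,"wz":0,"grip":0.38},
  ],
)

```text
t: 3.9
position: [0.5567, -0.1282, 0.1188]
tcp_rot: [-0.0, 0.65, 0.76, -0.0]
wrist_force: [-0.3, -0.5, -1.9]
width: 0.0417
grip_force: 19.9
```

Run:
```python
from h import *
s,y,z=yaw();print(s["position"],y,z,s["width"],s["wrist_force"])
im=grab("wrist","w3");c=load("w3.npz")
x,yy,th=.557,-.127,.154
W=lambda p:[x+np.cos(th)*p[0]/1e3-np.sin(th)*p[1]/1e3,yy+np.sin(th)*p[0]/1e3+np.cos(th)*p[1]/1e3,p[2]/1e3]
q=fproj(c,[W(p) for p in((30,-27,53),(-30,-27,53),(30,0,17),(-30,0,17),(25,28,46),(-25,28,46),(0,80,97))]);print(q.round(0))
o=cv2.resize(im[0:260,160:480],None,fx=2.3,fy=2.3,interpolation=cv2.INTER_CUBIC)
for a in q: cv2.circle(o,tuple(int(v) for v in ((a-[160,0])*2.3)),3,(0,0,255),1)
cv2.imwrite("pics/w3c.png",o)
```

```text
[ 0.55672122 -0.12821971  0.11881756] 0.15516738974346692 [-3.19008911e-04 -6.72297557e-05 -9.99999947e-01] 0.04167155087216773 [-0.33410722 -0.50851146 -1.91639853]
[[356. 242.]
 [284. 242.]
 [353. 198.]
 [287. 198.]
 [351. 175.]
 [289. 175.]
 [320. 109.]]
```

View pics/w3c.png

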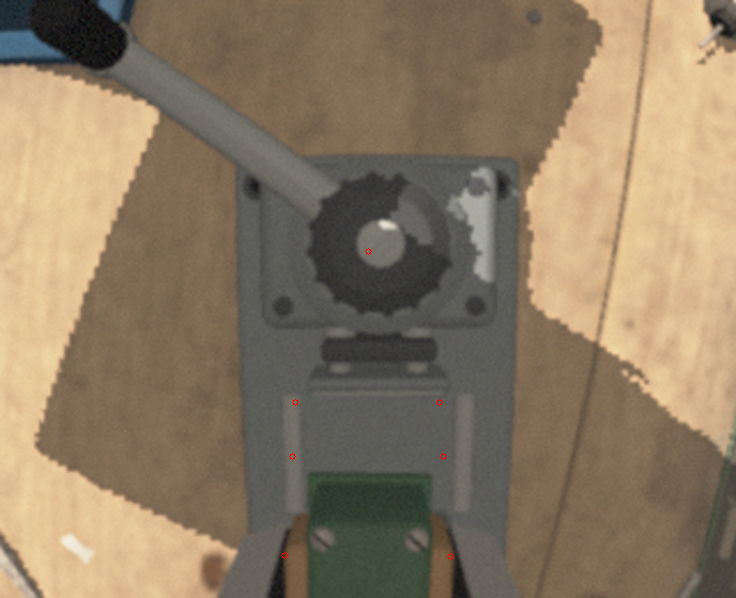

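The held transformer sits at the bottom of the view (core u 308–432). The ridge inner edges are at u=301 and 457, so the clamp middle is about 10 crop pixels right of my estimate. The hub is at (380,243), the moving jaw around v 365–395, and the lever grip at top left. I'll triangulate to refine this.

Run:
```python
from h import *
a=load("top0.npz");c=load("w3.npz")
g=lambda u,v:(160+(u-.7)/2.3,(v-.7)/2.3)
th=.154
def loc(p): # clamp frame around shifted est
    d=np.array(p)[:2]-[.557,-.127]; return (1e3*np.array([np.cos(th)*d[0]+np.sin(th)*d[1],-np.sin(th)*d[0]+np.cos(th)*d[1]])).round(1)
C=lambda u,v:(210+(u-2)/5,155+(v-2)/5)
for z in(.08,.088,.094,.1): print("hub",z,loc(atz(a,C(166,206),z)),loc(fatz(c,[g(380,243)],z)[0]))
for n,u,v,z in(("ridgeL",302,450,.017),("ridgeR",456,450,.017),("ridge L end",292,395,.017),("ridge R end",465,395,.017),("bedL",237,158,.012),("bedR",518,158,.012),("jaw365",379,365,.046),("jaw378",379,378,.046),("jaw392",379,392,.046),("coreL",308,500,.13),("coreR",432,500,.13),("coretop",370,474,.1),("coretop2",370,505,.134),("screwL",321,539,.134),("screwR",417,539,.134)):
    print(n,loc(fatz(c,[g(u,v)],z)[0]))
for n,u,v in(("rU1",300,125),("rU2",398,114),("rD1",318,268),("rD2",415,255)): print(n,loc(atz(a,C(u,v),.017)))
for n,u,v in(("fj",403,112),("fj",420,243)): print(n,loc(atz(a,C(u,v),.053)))
s,y,z=yaw();print("tcp",loc(s["position"]))
K,r,t=c;print(-cv2.Rodrigues(r)[0].T@t)
```

```text
hub 0.08 [ 0.4 83.1] [ 3.2 82.8]
hub 0.088 [-0.4 82. ] [ 3.1 82.6]
hub 0.094 [-1.  81.1] [ 3.  82.6]
hub 0.1 [-1.6 80.3] [ 2.9 82.5]
ridgeL [-26.3   2.9]
ridgeR [34.9  2.9]
ridge L end [-29.7  25.1]
ridge R end [37.6 25.2]
bedL [-50.5 117.8]
bedR [ 57.4 118.4]
jaw365 [ 3.6 41.4]
jaw378 [ 3.6 36.9]
jaw392 [ 3.7 32. ]
coreL [-14.3  22.9]
coreR [15. 23.]
coretop [ 0.4 19.7]
coretop2 [ 0.4 23.1]
screwL [-11.1  14.6]
screwR [11.4 14.6]
rU1 [36.6 23.4]
rU2 [ 35.5 -24.2]
rD1 [-33.2  23.9]
rD2 [-33.4 -23.3]
fj [ 31.6 -27.7]
fj [-30.3 -27.4]
tcp [-0.7 -1.9]
[ 0.54450095 -0.04778498  0.28755029]
```

Call:
send_rows(
  rows=[
    {"x":0.25,"y":0.34,"z":0,"wx":0,"wy":0,"wz":0,"grip":0.38},
    {"x":0,"y":0,"z":-2,"wx":0,"wy":0,"wz":0,"grip":0.38},
    {"x":0,"y":0,"z":-2,"wx":0,"wy":0,"wz":0,"grip":0.38},
    {"x":0,"y":0,"z":-1,"wx":0,"wy":0,"wz":0,"grip":0.38},
    {"x":0,"y":0,"z":-1,"wx":0,"wy":0,"wz":0,"grip":0.38},
    {"x":0,"y":0,"z":-1,"wx":0,"wy":0,"wz":0,"grip":0.38},
    {"x":0,"y":0,"z":-0.5,"wx":0,"wy":0,"wz":0,"grip":0.38},
    {"x":0,"y":0,"z":0,"wx":0,"wy":0,"wz":0,"grip":0.38},
    {"x":0,"y":0,"z":0,"wx":0,"wy":0,"wz":0,"grip":0.38},
  ],
)

```text
t: 4.85
position: [0.5595, -0.1252, 0.0443]
tcp_rot: [0.0, 0.65, 0.76, 0.0]
wrist_force: [-0.2, -0.5, -2.4]
width: 0.0416
grip_force: 19.9
```

Run:
```python
from h import *
s,y,z=yaw();print(s["position"],y,s["wrist_force"])
a=grab("wrist","w4")[60:260,220:430]
b=grab("top","t4")[150:250,205:325]
o=np.zeros((560,800,3),np.uint8)
a=cv2.resize(a,(420,400),interpolation=cv2.INTER_CUBIC);b=cv2.resize(b,(380,317),interpolation=cv2.INTER_CUBIC)
o[:400,:420]=a;o[:317,420:]=b;cv2.imwrite("pics/c4.png",o[:400])
```

```text
[ 0.5594682  -0.12517922  0.04433443] 0.15438579898366273 [-0.23289261 -0.48126291 -2.41895635]
```

View pics/c4.png

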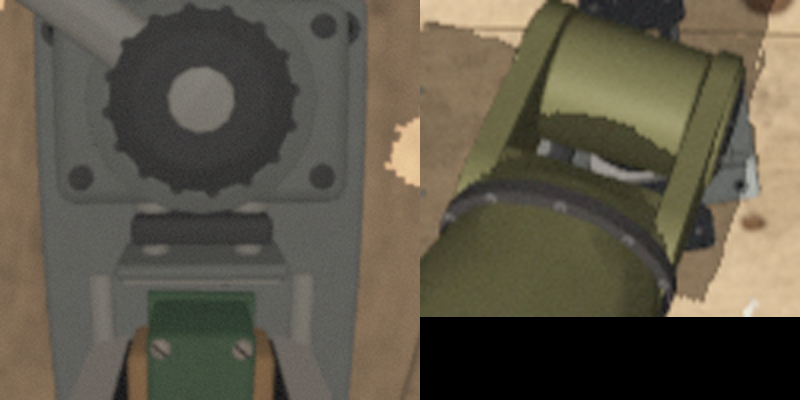

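Transformer and ridge middles agree in x (u≈201 vs 200). The transformer's +y edge is at v=292, with jaw edges at v≈244, 268 and 280.

Run:
```python
from h import *
c=load("w4.npz");th=.154
def loc(p):
    d=np.array(p)[:2]-[.557,-.127]; return (1e3*np.array([np.cos(th)*d[0]+np.sin(th)*d[1],-np.sin(th)*d[0]+np.cos(th)*d[1]])).round(1)
g=lambda u,v:(220+(u-.5)/2,60+(v-.5)/2)
for n,u,v,z in(("jaw",200,244,.046),("jaw",200,268,.046),("jaw",200,278,.046),("jaw",200,285,.046),("jawL",116,278,.046),("jawR",290,278,.046),("jawbot",200,285,.012),("trf",200,292,.025),("trf top",200,330,.059),("scrL",160,349,.059),("scrR",242,349,.059),("hub",201,99,.09),("rend",100,276,.017)): print(n,v,z,loc(fatz(c,[g(u,v)],z)[0]))
s,y,z=yaw();print(loc(s["position"]))
```

```text
jaw 244 0.046 [ 3.1 42.8]
jaw 268 0.046 [ 3.2 35.9]
jaw 278 0.046 [ 3.1 33. ]
jaw 285 0.046 [ 3.1 31. ]
jawL 278 0.046 [-20.7  33.1]
jawR 278 0.046 [28.6 33. ]
jawbot 285 0.012 [ 3.2 20.5]
trf 292 0.025 [ 3.1 22.1]
trf top 330 0.059 [ 3.1 22.4]
scrL 349 0.059 [-7.7 16.9]
scrR 349 0.059 [14.5 16.9]
hub 99 0.09 [ 3.2 82.7]
rend 276 0.017 [-30.1  25. ]
[2.8 1.4]
```

Call:
send_rows(
  rows=[
    {"x":-0.02,"y":0.1,"z":-0.3,"wx":0,"wy":0,"wz":0,"grip":0.38},
    {"x":0,"y":0,"z":-0.4,"wx":0,"wy":0,"wz":0,"grip":0.38},
    {"x":0,"y":0,"z":-0.3,"wx":0,"wy":0,"wz":0,"grip":0.38},
    {"x":0,"y":0,"z":-0.15,"wx":0,"wy":0,"wz":0,"grip":0.38},
    {"x":0,"y":0,"z":0,"wx":0,"wy":0,"wz":0,"grip":0.38},
    {"x":0,"y":0,"z":0,"wx":0,"wy":0,"wz":0,"grip":0.38},
  ],
)

```text
t: 5.55
position: [0.5591, -0.1241, 0.0325]
tcp_rot: [0.0, 0.65, 0.76, 0.0]
wrist_force: [-0.1, -0.0, -2.6]
width: 0.0416
grip_force: 19.9
```

Call:
send_rows(
  rows=[
    {"x":0,"y":0,"z":-0.1,"wx":0,"wy":0,"wz":0,"grip":0.38},
    {"x":0,"y":0,"z":0,"wx":0,"wy":0,"wz":0,"grip":0.38},
  ],
)

```text
t: 5.75
position: [0.559, -0.1241, 0.0314]
tcp_rot: [-0.0, 0.65, 0.76, -0.0]
wrist_force: [0.4, 0.2, -2.2]
width: 0.0421
grip_force: 19.9
```

Call:
send_rows(
  rows=[
    {"x":0,"y":0,"z":-0.07,"wx":0,"wy":0,"wz":0,"grip":0.38},
    {"x":0,"y":0,"z":0,"wx":0,"wy":0,"wz":0,"grip":0.38},
  ],
)

```text
t: 5.95
position: [0.5591, -0.1242, 0.0309]
tcp_rot: [0.0, 0.65, 0.76, 0.0]
wrist_force: [-0.8, 0.3, 1.2]
width: 0.0421
grip_force: 19.9
```

Call:
send_rows(
  rows=[
    {"x":0,"y":0,"z":0,"wx":0,"wy":0,"wz":0,"grip":0.5},
    {"x":0,"y":0,"z":0,"wx":0,"wy":0,"wz":0,"grip":0.65},
    {"x":0,"y":0,"z":0,"wx":0,"wy":0,"wz":0,"grip":0.65},
    {"x":0,"y":0,"z":1,"wx":0,"wy":0,"wz":0,"grip":0.65},
    {"x":0,"y":0,"z":3,"wx":0,"wy":0,"wz":0,"grip":0.65},
    {"x":0,"y":0,"z":4,"wx":0,"wy":0,"wz":0,"grip":0.65},
    {"x":0,"y":0,"z":4,"wx":0,"wy":0,"wz":0,"grip":0.65},
    {"x":0,"y":0,"z":4,"wx":0,"wy":0,"wz":0,"grip":0.65},
    {"x":0,"y":0,"z":0,"wx":0,"wy":0,"wz":0,"grip":0.65},
    {"x":0,"y":0,"z":0,"wx":0,"wy":0,"wz":0,"grip":0.65},
  ],
)

```text
t: 6.95
position: [0.5592, -0.1242, 0.1918]
tcp_rot: [0.001, 0.65, 0.76, 0.0]
wrist_force: [0.2, 0.5, -0.6]
width: 0.0611
grip_force: 0.0
```

Run:
```python
from h import *
s,y,z=yaw();print(s["position"],y,s["wrist_force"],s["joint_pos"])
a=grab("wrist","w5")[40:280,160:480]
cv2.imwrite("pics/c5.png",cv2.resize(a,None,fx=2.5,fy=2.5,interpolation=cv2.INTER_CUBIC))
```

```text
[ 0.55917709 -0.12415126  0.1918225 ] 0.1544530611707705 [ 0.18563792  0.45899951 -0.61755363] [-2.82402832e-01  3.69666454e-01  1.48665454e+00 -4.36922940e-05
  1.28336173e+00 -4.36842822e-01]
```

View pics/c5.png

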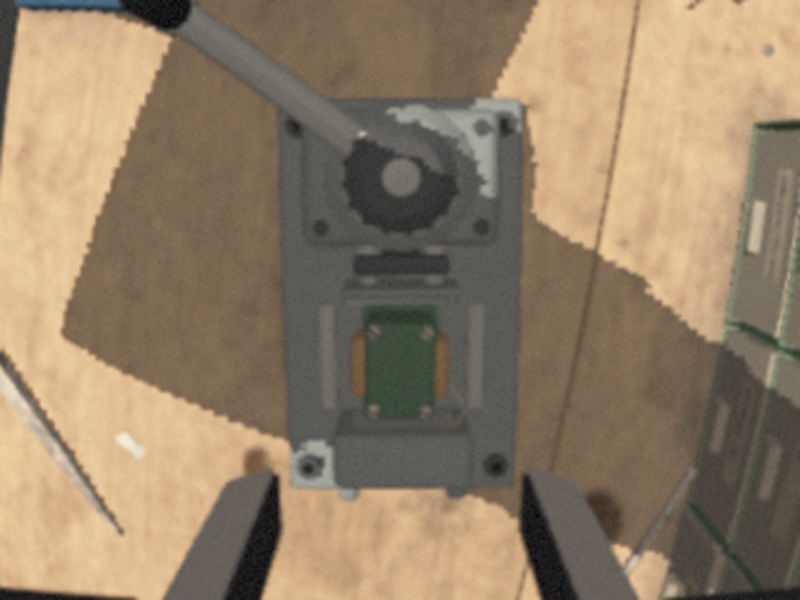

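The transformer sits flat in the pocket, centred at (400,362) between the ridges (320–480), with gaps to the jaws at v≈295 and 415. The lever runs from the hub (401,178) to the grip at about (160,5). Now I'll locate the grip.

Run:
```python
from h import *
a=load("top0.npz");c=load("w3.npz");c5=load("w5.npz")
C=lambda u,v:(210+(u-2)/5,155+(v-2)/5)
g3=lambda u,v:(160+(u-.7)/2.3,(v-.7)/2.3); g5=lambda u,v:(160+(u-.75)/2.5,40+(v-.75)/2.5)
ht=atz(a,C(166,206),.095);gt=atz(a,C(32,416),.112)
h3=fatz(c,[g3(380,243)],.095)[0];h5=fatz(c5,[g5(401,178)],.095)[0]
arm=fatz(c,[g3(120,55),g3(320,197)],.074)
ang=lambda d:np.arctan2(d[1],d[0])
print("hub",ht,h3,h5,"griptop",gt,fatz(c,[g3(62,18)],.112)[0])
print("ang top",ang(gt-ht),np.linalg.norm(gt-ht),"arm",ang(arm[0]-arm[1]),ang(arm[0]-h3),"armtop",ang(atz(a,C(70,360),.074)-atz(a,C(150,255),.074)))
# dark blob of grip in top image -> centroid
im=cv2.imread("pics/top0.png")[232:246,208:228].astype(int).sum(2)
v,u=np.nonzero(im<130);print(len(u),u.mean()+208,v.mean()+232,(u.min()+208,u.max()+208,v.min()+232,v.max()+232)); print(atz(a,(u.mean()+208,v.mean()+232),.1))
```

```text
hub [ 0.5435 -0.0471  0.095 ] [ 0.5473 -0.045   0.095 ] [ 0.5478 -0.0452  0.095 ] griptop [0.4501 0.0055 0.112 ] [0.4553 0.0062 0.112 ]
ang top 2.6286950115970162 0.10853257575493173 arm 2.628859715927722 2.624761632075756 armtop 2.5166391646711443
32 219.28125 237.75 (np.int64(216), np.int64(222), np.int64(235), np.int64(241))
[0.45  0.001 0.1  ]
```

Call:
send_rows(
  rows=[
    {"x":-1.55,"y":1.88,"z":0,"wx":0,"wy":0,"wz":7.37,"grip":0.65},
    {"x":-1.55,"y":1.88,"z":0,"wx":0,"wy":0,"wz":7.37,"grip":0.65},
    {"x":-1.55,"y":1.88,"z":0,"wx":0,"wy":0,"wz":7.37,"grip":0.65},
    {"x":-1.55,"y":1.88,"z":0,"wx":0,"wy":0,"wz":7.37,"grip":0.65},
    {"x":-1.55,"y":1.88,"z":0,"wx":0,"wy":0,"wz":7.37,"grip":0.65},
    {"x":-1.55,"y":1.88,"z":0,"wx":0,"wy":0,"wz":7.37,"grip":0.65},
    {"x":-1.57,"y":1.89,"z":0,"wx":0,"wy":0,"wz":7.38,"grip":0.65},
    {"x":0,"y":0,"z":0,"wx":0,"wy":0,"wz":0,"grip":0.65},
    {"x":0,"y":0,"z":-2,"wx":0,"wy":0,"wz":0,"grip":0.65},
    {"x":0,"y":0,"z":-2,"wx":0,"wy":0,"wz":0,"grip":0.65},
    {"x":0,"y":0,"z":0,"wx":0,"wy":0,"wz":0,"grip":0.65},
  ],
)

```text
t: 8.1
position: [0.4492, 0.0073, 0.1481]
tcp_rot: [-0.003, 0.256, 0.967, -0.001]
wrist_force: [-0.6, 0.5, 0.6]
width: 0.0611
grip_force: 0.0
```

Run:
```python
from h import *
s,y,z=yaw();print(s["position"],y,s["wrist_force"],s["joint_pos"])
a=grab("wrist","w6")[60:360,140:500];c=load("w6.npz")
q=fproj(c,[[.4505,.0075,.112],[.546,-.046,.095],list(s["position"])]);print(q)
o=cv2.resize(a,None,fx=2,fy=2)
for p in q: cv2.circle(o,tuple(int(v) for v in (p-[140,60])*2),4,(0,0,255),1)
cv2.imwrite("pics/c6.png",o)
```

```text
[0.44920858 0.00728922 0.14812066] 1.0529027273010163 [-0.60278682  0.46326466  0.63340236] [-6.52862780e-02  1.53095768e-01  1.87084739e+00 -8.53771815e-05
  1.12282394e+00 -1.11814644e+00]
[[320.67255845 227.2902289 ]
 [321.36916068 330.16760295]
 [319.32052874 247.75007964]]
```

View pics/c6.png

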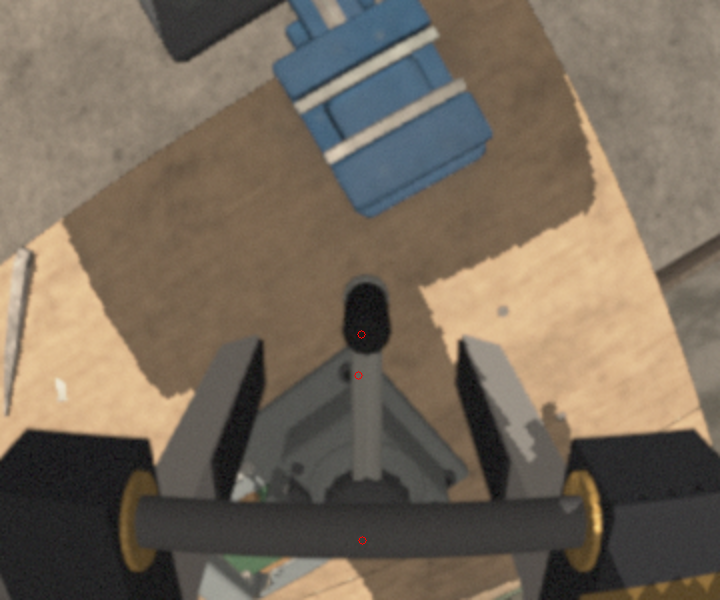

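The grip's top is at crop (367,330), about 2–3 mm to the right of the fingers' middle at 360. I'll correct, descend and pinch.

Call:
send_rows(
  rows=[
    {"x":0.2,"y":0.2,"z":-1.5,"wx":0,"wy":0,"wz":0,"grip":0.65},
    {"x":0,"y":0,"z":-2,"wx":0,"wy":0,"wz":0,"grip":0.65},
    {"x":0,"y":0,"z":-1.5,"wx":0,"wy":0,"wz":0,"grip":0.65},
    {"x":0,"y":0,"z":-0.8,"wx":0,"wy":0,"wz":0,"grip":0.65},
    {"x":0,"y":0,"z":0,"wx":0,"wy":0,"wz":0,"grip":0.65},
    {"x":0,"y":0,"z":0,"wx":0,"wy":0,"wz":0,"grip":0.65},
  ],
)

```text
t: 8.75
position: [0.4528, 0.0094, 0.0935]
tcp_rot: [0.0, 0.255, 0.967, 0.0]
wrist_force: [-0.2, -0.5, -0.5]
width: 0.0612
grip_force: 0.0
```

Call:
send_rows(
  rows=[
    {"x":-0.1,"y":0,"z":-0.4,"wx":0,"wy":0,"wz":0,"grip":0.4},
    {"x":0,"y":0,"z":0,"wx":0,"wy":0,"wz":0,"grip":0.3},
    {"x":0,"y":0,"z":0,"wx":0,"wy":0,"wz":0,"grip":0.1},
    {"x":0,"y":0,"z":0,"wx":0,"wy":0,"wz":0,"grip":0.1},
    {"x":0,"y":0,"z":0,"wx":0,"wy":0,"wz":0,"grip":0.1},
    {"x":0,"y":0,"z":0,"wx":0,"wy":0,"wz":0,"grip":0.1},
    {"x":0,"y":0,"z":0,"wx":0,"wy":0,"wz":0,"grip":0.1},
  ],
  force=25,
)

```text
t: 9.45
position: [0.4511, 0.0093, 0.0887]
tcp_rot: [-0.0, 0.255, 0.967, -0.0]
wrist_force: [-3.4, -3.9, 2.4]
width: 0.0176
grip_force: 25.0
```

```bash
cat > arc.py <<'E'
import numpy as np,sys
H=np.array([.547,-.045]);R=.11
t0,d,n=map(float,sys.argv[1:4])
p=lambda t:H+R*np.array([np.cos(t),np.sin(t)])
for k in range(int(n)):
    a=t0-k*d; D=(p(a-d)-p(a))*100; print(round(a-d,3),D.round(3).tolist(),round(-np.degrees(d),2))
E
python3 arc.py 2.626 0.05 32
python3 - <<'E'
from h import *
s,y,z=yaw();print(np.arctan2(s["position"][1]+.045,s["position"][0]-.547),np.hypot(s["position"][1]+.045,s["position"][0]-.547),s["wrist_force"])
E
```

```text
2.576 [0.283, 0.472] -2.86
2.526 [0.306, 0.457] -2.86
2.476 [0.329, 0.441] -2.86
2.426 [0.35, 0.424] -2.86
2.376 [0.371, 0.406] -2.86
2.326 [0.391, 0.387] -2.86
2.276 [0.41, 0.367] -2.86
2.226 [0.428, 0.346] -2.86
2.176 [0.444, 0.324] -2.86
2.126 [0.46, 0.301] -2.86
2.076 [0.474, 0.278] -2.86
2.026 [0.488, 0.254] -2.86
1.976 [0.5, 0.229] -2.86
1.926 [0.511, 0.204] -2.86
1.876 [0.52, 0.178] -2.86
1.826 [0.528, 0.152] -2.86
1.776 [0.535, 0.125] -2.86
1.726 [0.541, 0.099] -2.86
1.676 [0.545, 0.071] -2.86
1.626 [0.548, 0.044] -2.86
1.576 [0.55, 0.017] -2.86
1.526 [0.55, -0.011] -2.86
1.476 [0.549, -0.038] -2.86
1.426 [0.546, -0.066] -2.86
1.376 [0.542, -0.093] -2.86
1.326 [0.537, -0.12] -2.86
1.276 [0.53, -0.147] -2.86
1.226 [0.522, -0.173] -2.86
1.176 [0.513, -0.199] -2.86
1.126 [0.502, -0.224] -2.86
1.076 [0.49, -0.249] -2.86
1.026 [0.477, -0.273] -2.86
2.6264983858142004 0.11019182113792936 [-3.35345422 -3.91921612  2.37714131]
```

Call:
send_rows(
  rows=[
    {"x":0.28,"y":0.47,"z":0,"wx":0,"wy":0,"wz":-2.86,"grip":0.1},
    {"x":0.31,"y":0.46,"z":0,"wx":0,"wy":0,"wz":-2.86,"grip":0.1},
    {"x":0.33,"y":0.44,"z":0,"wx":0,"wy":0,"wz":-2.86,"grip":0.1},
    {"x":0.35,"y":0.42,"z":0,"wx":0,"wy":0,"wz":-2.86,"grip":0.1},
    {"x":0.37,"y":0.41,"z":0,"wx":0,"wy":0,"wz":-2.86,"grip":0.1},
  ],
)

```text
t: 9.95
position: [0.4672, 0.0312, 0.0885]
tcp_rot: [-0.001, 0.374, 0.927, -0.001]
wrist_force: [-5.3, -7.0, 3.1]
width: 0.0175
grip_force: 25.0
```

```bash
cat > ft.py <<'E'
from h import *
s,y,z=yaw();p=s["position"];t=np.arctan2(p[1]+.045,p[0]-.547);f=s["wrist_force"]
print("th",t.round(3),"R",np.hypot(p[1]+.045,p[0]-.547).round(4),"Ft",round(-(f[0]*np.sin(t)-f[1]*np.cos(t)),2),"Fr",round(f[0]*np.cos(t)+f[1]*np.sin(t),2),"yaw-tan",round(y-(t-np.pi/2),3),"z",p[2].round(4),"w",s["width"].round(4))
E
python3 ft.py
```

```text
Traceback (most recent call last):
  File "ft.py", line 3, in <module>
    print("th",t.round(3),"R",np.hypot(p[1]+.045,p[0]-.547).round(4),"Ft",round(-(f[0]*np.sin(t)-f[1]*np.cos(t)),2),"Fr",round(f[0]*np.cos(t)+f[1]*np.sin(t),2),"yaw-tan",round(y-(t-np.pi/2),3),"z",p[2].round(4),"w",s["width"].round(4))
                                                                                                                                                                                                                       ^^^^^^^^^^^^^^^^
AttributeError: 'float' object has no attribute 'round'
```

Call:
send_rows(
  rows=[
    {"x":0.39,"y":0.39,"z":0,"wx":0,"wy":0,"wz":-2.86,"grip":0.1},
    {"x":0.41,"y":0.37,"z":0,"wx":0,"wy":0,"wz":-2.86,"grip":0.1},
  ],
)

```text
t: 10.15
position: [0.4751, 0.0388, 0.0885]
tcp_rot: [-0.001, 0.42, 0.907, -0.001]
wrist_force: [-7.4, -7.3, 2.6]
width: 0.0178
grip_force: 25.0
```

```bash
sed -i 's/s\["width"\].round(4)/s["width"]/' ft.py; python3 ft.py
```

```text
th 2.28 R 0.1104 Ft 10.36 Fr -0.72 yaw-tan -0.005 z 0.0885 w 0.017786285261496726
```

Call:
send_rows(
  rows=[
    {"x":0,"y":0,"z":0,"wx":0,"wy":0,"wz":0,"grip":0.1},
  ],
)

```text
t: 10.25
position: [0.4755, 0.0391, 0.0885]
tcp_rot: [-0.001, 0.42, 0.908, -0.001]
wrist_force: [-3.8, -3.9, 2.3]
width: 0.0176
grip_force: 25.0
```

```bash
python3 ft.py
```

```text
th 2.276 R 0.1104 Ft 5.45 Fr -0.51 yaw-tan -0.001 z 0.0885 w 0.017596405889781428
```

Call:
send_rows(
  rows=[
    {"x":0.17,"y":0.145,"z":0,"wx":0,"wy":0,"wz":-1.15,"grip":0.1},
    {"x":0.17,"y":0.14,"z":0,"wx":0,"wy":0,"wz":-1.15,"grip":0.1},
  ],
)

```text
t: 10.45
position: [0.4785, 0.0416, 0.0885]
tcp_rot: [-0.001, 0.438, 0.899, -0.001]
wrist_force: [-5.6, -6.1, 3.2]
width: 0.0176
grip_force: 25.0
```

```bash
python3 ft.py
```

```text
th 2.24 R 0.1104 Ft 8.14 Fr -1.29 yaw-tan -0.005 z 0.0885 w 0.017553561954599048
```

Call:
send_rows(
  rows=[
    {"x":0.175,"y":0.134,"z":0,"wx":0,"wy":0,"wz":-1.15,"grip":0.1},
    {"x":0.177,"y":0.13,"z":0,"wx":0,"wy":0,"wz":-1.15,"grip":0.1},
    {"x":0.18,"y":0.127,"z":0,"wx":0,"wy":0,"wz":-1.15,"grip":0.1},
  ],
)

```text
t: 10.75
position: [0.4838, 0.0455, 0.0885]
tcp_rot: [-0.001, 0.465, 0.886, -0.001]
wrist_force: [-6.4, -5.9, 3.4]
width: 0.0177
grip_force: 25.0
```

```bash
python3 ft.py
```

```text
th 2.181 R 0.1104 Ft 8.62 Fr -1.16 yaw-tan -0.005 z 0.0885 w 0.01766063663831312
```

Call:
send_rows(
  rows=[
    {"x":0.183,"y":0.123,"z":0,"wx":0,"wy":0,"wz":-1.15,"grip":0.1},
    {"x":0.185,"y":0.12,"z":0,"wx":0,"wy":0,"wz":-1.15,"grip":0.1},
    {"x":0.187,"y":0.117,"z":0,"wx":0,"wy":0,"wz":-1.15,"grip":0.1},
  ],
)

```text
t: 11.05
position: [0.4892, 0.0491, 0.0885]
tcp_rot: [-0.001, 0.491, 0.871, -0.001]
wrist_force: [-5.9, -5.1, 3.5]
width: 0.0179
grip_force: 25.0
```

```bash
python3 ft.py
```

```text
th 2.121 R 0.1104 Ft 7.72 Fr -1.22 yaw-tan -0.006 z 0.0885 w 0.01786170790080953
```

Call:
send_rows(
  rows=[
    {"x":0.189,"y":0.112,"z":0,"wx":0,"wy":0,"wz":-1.15,"grip":0.1},
    {"x":0.191,"y":0.108,"z":0,"wx":0,"wy":0,"wz":-1.15,"grip":0.1},
    {"x":0.193,"y":0.104,"z":0,"wx":0,"wy":0,"wz":-1.15,"grip":0.1},
  ],
)

```text
t: 11.35
position: [0.4949, 0.0524, 0.0885]
tcp_rot: [-0.001, 0.517, 0.856, -0.001]
wrist_force: [-6.8, -5.0, 3.6]
width: 0.0174
grip_force: 25.0
```

```bash
python3 ft.py; python3 arc.py 1.996 0.02 40
```

```text
th 2.062 R 0.1105 Ft 8.39 Fr -1.18 yaw-tan -0.007 z 0.0885 w 0.01742738758016395
1.976 [0.201, 0.089] -1.15
1.956 [0.203, 0.085] -1.15
1.936 [0.205, 0.081] -1.15
1.916 [0.206, 0.077] -1.15
1.896 [0.208, 0.072] -1.15
1.876 [0.209, 0.068] -1.15
1.856 [0.21, 0.064] -1.15
1.836 [0.212, 0.06] -1.15
1.816 [0.213, 0.056] -1.15
1.796 [0.214, 0.051] -1.15
1.776 [0.215, 0.047] -1.15
1.756 [0.216, 0.043] -1.15
1.736 [0.217, 0.038] -1.15
1.716 [0.217, 0.034] -1.15
1.696 [0.218, 0.03] -1.15
1.676 [0.219, 0.025] -1.15
1.656 [0.219, 0.021] -1.15
1.636 [0.219, 0.017] -1.15
1.616 [0.22, 0.012] -1.15
1.596 [0.22, 0.008] -1.15
1.576 [0.22, 0.003] -1.15
1.556 [0.22, -0.001] -1.15
1.536 [0.22, -0.005] -1.15
1.516 [0.22, -0.01] -1.15
1.496 [0.22, -0.014] -1.15
1.476 [0.219, -0.019] -1.15
1.456 [0.219, -0.023] -1.15
1.436 [0.218, -0.027] -1.15
1.416 [0.218, -0.032] -1.15
1.396 [0.217, -0.036] -1.15
1.376 [0.216, -0.04] -1.15
1.356 [0.215, -0.045] -1.15
1.336 [0.214, -0.049] -1.15
1.316 [0.213, -0.053] -1.15
1.296 [0.212, -0.058] -1.15
1.276 [0.211, -0.062] -1.15
1.256 [0.21, -0.066] -1.15
1.236 [0.208, -0.07] -1.15
1.216 [0.207, -0.074] -1.15
1.196 [0.206, -0.078] -1.15
```

Call:
send_rows(
  rows=[
    {"x":0.196,"y":0.1,"z":0,"wx":0,"wy":0,"wz":-1.15,"grip":0.1},
    {"x":0.198,"y":0.097,"z":0,"wx":0,"wy":0,"wz":-1.15,"grip":0.1},
    {"x":0.2,"y":0.093,"z":0,"wx":0,"wy":0,"wz":-1.15,"grip":0.1},
  ],
)

```text
t: 11.65
position: [0.5008, 0.0554, 0.0884]
tcp_rot: [-0.001, 0.543, 0.84, -0.001]
wrist_force: [-7.5, -4.5, 3.4]
width: 0.0172
grip_force: 25.0
```

```bash
python3 ft.py
```

```text
th 2.002 R 0.1105 Ft 8.7 Fr -0.92 yaw-tan -0.008 z 0.0884 w 0.017238074676417525
```

Call:
send_rows(
  rows=[
    {"x":0.201,"y":0.089,"z":0,"wx":0,"wy":0,"wz":-1.15,"grip":0.1},
    {"x":0.203,"y":0.085,"z":0,"wx":0,"wy":0,"wz":-1.15,"grip":0.1},
    {"x":0.205,"y":0.081,"z":0,"wx":0,"wy":0,"wz":-1.15,"grip":0.1},
  ],
)

```text
t: 11.95
position: [0.5069, 0.0579, 0.0884]
tcp_rot: [-0.001, 0.568, 0.823, -0.001]
wrist_force: [-6.8, -4.5, 3.9]
width: 0.0174
grip_force: 25.0
```

```bash
python3 ft.py
```

```text
th 1.942 R 0.1105 Ft 8.0 Fr -1.74 yaw-tan -0.008 z 0.0884 w 0.017389471074611633
```

Call:
send_rows(
  rows=[
    {"x":0.206,"y":0.077,"z":0,"wx":0,"wy":0,"wz":-1.15,"grip":0.1},
    {"x":0.208,"y":0.072,"z":0,"wx":0,"wy":0,"wz":-1.15,"grip":0.1},
    {"x":0.209,"y":0.068,"z":0,"wx":0,"wy":0,"wz":-1.15,"grip":0.1},
  ],
)

```text
t: 12.25
position: [0.513, 0.0601, 0.0884]
tcp_rot: [-0.001, 0.592, 0.806, -0.001]
wrist_force: [-8.5, -4.2, 4.1]
width: 0.0176
grip_force: 25.0
```

```bash
python3 ft.py
```

```text
th 1.883 R 0.1105 Ft 9.35 Fr -1.38 yaw-tan -0.009 z 0.0884 w 0.017580494727689428
```

Call:
send_rows(
  rows=[
    {"x":0.21,"y":0.064,"z":0,"wx":0,"wy":0,"wz":-1.15,"grip":0.1},
    {"x":0.212,"y":0.06,"z":0,"wx":0,"wy":0,"wz":-1.15,"grip":0.1},
    {"x":0.213,"y":0.056,"z":0,"wx":0,"wy":0,"wz":-1.15,"grip":0.1},
  ],
)

```text
t: 12.55
position: [0.5192, 0.062, 0.0883]
tcp_rot: [-0.001, 0.616, 0.788, -0.001]
wrist_force: [-9.3, -3.3, 3.5]
width: 0.0176
grip_force: 25.0
```

```bash
python3 ft.py
```

```text
th 1.825 R 0.1105 Ft 9.83 Fr -0.85 yaw-tan -0.011 z 0.0883 w 0.01757607766193105
```

Call:
send_rows(
  rows=[
    {"x":0.214,"y":0.051,"z":0,"wx":0,"wy":0,"wz":-1.15,"grip":0.1},
    {"x":0.215,"y":0.047,"z":0,"wx":0,"wy":0,"wz":-1.15,"grip":0.1},
    {"x":0.216,"y":0.043,"z":0,"wx":0,"wy":0,"wz":-1.15,"grip":0.1},
  ],
)

```text
t: 12.85
position: [0.5255, 0.0634, 0.0883]
tcp_rot: [-0.001, 0.64, 0.769, -0.001]
wrist_force: [-9.5, -2.8, 4.9]
width: 0.0174
grip_force: 25.0
```

```bash
python3 ft.py
```

```text
th 1.767 R 0.1106 Ft 9.82 Fr -0.94 yaw-tan -0.013 z 0.0883 w 0.01739755333660587
```

Call:
send_rows(
  rows=[
    {"x":0.217,"y":0.038,"z":0,"wx":0,"wy":0,"wz":-1.15,"grip":0.1},
    {"x":0.217,"y":0.034,"z":0,"wx":0,"wy":0,"wz":-1.15,"grip":0.1},
  ],
)

```text
t: 13.05
position: [0.5297, 0.0642, 0.0883]
tcp_rot: [-0.002, 0.655, 0.756, -0.002]
wrist_force: [-12.4, -2.4, 4.8]
width: 0.0176
grip_force: 25.0
```

```bash
python3 ft.py
```

```text
th 1.728 R 0.1106 Ft 12.63 Fr -0.41 yaw-tan -0.014 z 0.0883 w 0.01758608432158432
```

Call:
send_rows(
  rows=[
    {"x":0.218,"y":0.03,"z":0,"wx":0,"wy":0,"wz":-1.15,"grip":0.1},
    {"x":0.219,"y":0.025,"z":0,"wx":0,"wy":0,"wz":-1.15,"grip":0.1},
  ],
)

```text
t: 13.25
position: [0.534, 0.0648, 0.0883]
tcp_rot: [-0.002, 0.67, 0.742, -0.002]
wrist_force: [-12.3, -1.6, 6.4]
width: 0.0176
grip_force: 25.0
```

```bash
python3 ft.py
```

```text
th 1.689 R 0.1106 Ft 12.39 Fr -0.15 yaw-tan -0.015 z 0.0883 w 0.017555702148457815
```

Call:
send_rows(
  rows=[
    {"x":0.219,"y":0.021,"z":0,"wx":0,"wy":0,"wz":-1.15,"grip":0.1},
    {"x":0.219,"y":0.017,"z":0,"wx":0,"wy":0,"wz":-1.15,"grip":0.1},
  ],
)

```text
t: 13.45
position: [0.5382, 0.0653, 0.0882]
tcp_rot: [-0.002, 0.685, 0.729, -0.002]
wrist_force: [-13.0, -0.7, 5.8]
width: 0.0175
grip_force: 25.0
```

```bash
python3 ft.py
```

```text
th 1.65 R 0.1106 Ft 13.01 Fr 0.31 yaw-tan -0.017 z 0.0882 w 0.01750717633378753
```

Call:
send_rows(
  rows=[
    {"x":0.22,"y":0.012,"z":0,"wx":0,"wy":0,"wz":-1.15,"grip":0.1},
  ],
)

```text
t: 13.55
position: [0.5404, 0.0654, 0.0882]
tcp_rot: [-0.002, 0.692, 0.722, -0.002]
wrist_force: [-13.0, -0.7, 6.7]
width: 0.0173
grip_force: 25.0
```

```bash
python3 ft.py
```

```text
th 1.631 R 0.1106 Ft 13.04 Fr 0.12 yaw-tan -0.017 z 0.0882 w 0.017323058260813366
```

Call:
send_rows(
  rows=[
    {"x":0.22,"y":0.008,"z":0,"wx":0,"wy":0,"wz":-1.15,"grip":0.1},
  ],
)

```text
t: 13.65
position: [0.5425, 0.0655, 0.0882]
tcp_rot: [-0.002, 0.699, 0.715, -0.002]
wrist_force: [-13.7, -0.6, 7.4]
width: 0.0174
grip_force: 25.0
```

```bash
python3 ft.py
```

```text
th 1.611 R 0.1106 Ft 13.71 Fr -0.03 yaw-tan -0.018 z 0.0882 w 0.017435565406123885
```

Call:
send_rows(
  rows=[
    {"x":0.22,"y":0.003,"z":0,"wx":0,"wy":0,"wz":-1.15,"grip":0.1},
  ],
)

```text
t: 13.75
position: [0.5447, 0.0656, 0.0882]
tcp_rot: [-0.002, 0.706, 0.708, -0.002]
wrist_force: [-12.9, -0.8, 7.3]
width: 0.0174
grip_force: 25.0
```

```bash
python3 ft.py
```

```text
th 1.592 R 0.1106 Ft 12.95 Fr -0.53 yaw-tan -0.018 z 0.0882 w 0.017429023218249254
```

Call:
send_rows(
  rows=[
    {"x":0.22,"y":-0.001,"z":0,"wx":0,"wy":0,"wz":-1.15,"grip":0.1},
  ],
)

```text
t: 13.85
position: [0.5469, 0.0657, 0.0882]
tcp_rot: [-0.002, 0.713, 0.701, -0.002]
wrist_force: [-14.1, -0.7, 6.6]
width: 0.017
grip_force: 25.0
```

```bash
python3 ft.py
```

```text
th 1.572 R 0.1107 Ft 14.08 Fr -0.64 yaw-tan -0.019 z 0.0882 w 0.01703033069627355
```

Call:
send_rows(
  rows=[
    {"x":0.11,"y":-0.001,"z":0,"wx":0,"wy":0,"wz":-0.57,"grip":0.1},
  ],
)

```text
t: 13.95
position: [0.548, 0.0656, 0.0882]
tcp_rot: [-0.002, 0.717, 0.697, -0.002]
wrist_force: [-13.0, -0.3, 6.5]
width: 0.0175
grip_force: 25.0
```

```bash
python3 ft.py
```

```text
th 1.561 R 0.1107 Ft 12.96 Fr -0.44 yaw-tan -0.018 z 0.0882 w 0.017517560639701044
```

Run:
```python
import numpy as np
t,f=np.array([[2.24,8.14],[2.181,8.62],[2.121,7.72],[2.062,8.39],[2.002,8.7],[1.942,8.0],[1.883,9.35],[1.825,9.83],[1.767,9.82],[1.728,12.63],[1.689,12.39],[1.65,13.01],[1.631,13.04],[1.611,13.71],[1.592,12.95],[1.572,14.08]]).T
for s in np.arange(1.5,1.72,.01):
    g=5.5*np.clip((s+.3-t)/.3,0,1);b=(f-g).mean();print(s.round(2),b.round(2),((f-g-b)**2).sum().round(2),end=" | ")
```

```text
1.5 9.32 15.23 | 1.51 9.23 13.24 | 1.52 9.14 11.51 | 1.53 9.04 9.92 | 1.54 8.94 8.46 | 1.55 8.83 7.26 | 1.56 8.73 6.32 | 1.57 8.63 5.65 | 1.58 8.53 5.24 | 1.59 8.43 4.88 | 1.6 8.34 4.41 | 1.61 8.25 4.14 | 1.62 8.17 4.12 | 1.63 8.09 4.37 | 1.64 8.02 4.7 | 1.65 7.94 5.27 | 1.66 7.87 5.94 | 1.67 7.8 6.86 | 1.68 7.73 8.04 | 1.69 7.66 9.44 | 1.7 7.61 10.81 | 1.71 7.54 12.11 |
```

Fit: the slip starts at 1.615 ± 0.025 rad and the lever is at 1.56. One small step will put it safely inside the slip. Then I'll let go and lift.

Call:
send_rows(
  rows=[
    {"x":0.16,"y":-0.004,"z":0,"wx":0,"wy":0,"wz":-0.86,"grip":0.1},
    {"x":0,"y":0,"z":0,"wx":0,"wy":0,"wz":0,"grip":0.1},
  ],
)

```text
t: 14.15
position: [0.5497, 0.0656, 0.0882]
tcp_rot: [-0.002, 0.722, 0.692, -0.002]
wrist_force: [-12.6, -0.0, 5.6]
width: 0.0171
grip_force: 25.0
```

```bash
python3 ft.py
```

```text
th 1.547 R 0.1107 Ft 12.6 Fr -0.34 yaw-tan -0.018 z 0.0882 w 0.01714439148447571
```

Call:
send_rows(
  rows=[
    {"x":0,"y":0,"z":0,"wx":0,"wy":0,"wz":0,"grip":0.4},
    {"x":0,"y":0,"z":0,"wx":0,"wy":0,"wz":0,"grip":0.5},
    {"x":0,"y":0,"z":0,"wx":0,"wy":0,"wz":0,"grip":0.5},
    {"x":0,"y":0,"z":1,"wx":0,"wy":0,"wz":0,"grip":0.5},
    {"x":0,"y":0,"z":2,"wx":0,"wy":0,"wz":0,"grip":0.5},
    {"x":0,"y":0,"z":3,"wx":0,"wy":0,"wz":0,"grip":0.5},
    {"x":0,"y":0,"z":4,"wx":0,"wy":0,"wz":0,"grip":0.5},
    {"x":0,"y":0,"z":4,"wx":0,"wy":0,"wz":0,"grip":0.5},
    {"x":0,"y":0,"z":0,"wx":0,"wy":0,"wz":0,"grip":0.5},
  ],
)

```text
t: 15.05
position: [0.5531, 0.0656, 0.2351]
tcp_rot: [0.003, 0.722, 0.692, 0.004]
wrist_force: [0.1, 0.2, -0.9]
width: 0.047
grip_force: 0.0
```

```bash
python3 -c "
from workcell import robot
print(robot.finish_job())"
```

```text
the job is handed in; nothing more can be done
None
```

I handed the job in at about 15 s: the transformer is clamped flat in the pocket, and the lever, now released, was stopped about 0.07 rad into the 0.16 rad slip. The slip point comes from fitting noisy force readings (±0.025 rad), and I took no picture after turning the lever because my 10 were used.

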